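# Load two round-bottomed flasks into the analyser tray

## Task

Take the blue-capped and the orange-capped glass flask out of the slanted rack and set each one gently and upright into the dimple of the pulled-out analyser tray that bears its own colour. When both stand there, let go and slide the tray smoothly all the way home with the flasks still upright in their dimples. The flasks are fragile glass: do not drop them or press them hard into the tray, do not slam the tray, and leave the white-capped flask and the other things on the bench where they are.

Things in the scene. Friction and masses are not known exactly. Their poses are not given: they have to be found in the camera images.
- blue_flask_centre (a point): sealed round-bottomed glass flask with a blue cap, yellow gel inside, 118 mm tall; point on its axis 59 mm up. Ball 56 mm across at the bottom, neck 23 mm across, cap 28 mm across from 84 to 118 mm up. z runs from ball to cap. About 120 g, balanced about the ball's centre: in a pocket it keeps the lean it is left with. Starts in the rack, its cap leaning 35 degrees towards the robot
- blue_flask_bulb (a point): centre of the glass ball (56 mm across) of the flask with a blue cap; 31 mm below the flask's half-way point and 73 mm below the middle of its cap, along its axis
- orange_flask_centre (a point): sealed round-bottomed glass flask with an orange cap, yellow gel inside, 118 mm tall; point on its axis 59 mm up. Ball 56 mm across at the bottom, neck 23 mm across, cap 28 mm across from 84 to 118 mm up. z runs from ball to cap. About 120 g, balanced about the ball's centre: in a pocket it keeps the lean it is left with. Starts in the rack, its cap leaning 35 degrees towards the robot
- orange_flask_bulb (a point): centre of the glass ball (56 mm across) of the flask with an orange cap; 31 mm below the flask's half-way point and 73 mm below the middle of its cap, along its axis
- white_flask_centre (a point): an identical flask with a white cap, in the same rack; it stays where it is. Point half-way up it
- rack: blue slanted flask rack, 280 mm wide along its y, 75 mm deep, fixed; three dimple pockets 95 mm apart. Origin on the table under the middle pocket, whose mouth is 55 mm up; its face looks up and 35 degrees towards the rack's -x. Which flask is in which pocket varies
- blue_seat (a point): where the centre of the flask's ball lies when seated in the blue-marked dimple (40 mm across, 14 mm deep): 55 mm above the table, 20 mm above the grey top face, the ball sunk 8 mm below that face. z is up, x points into the analyser, y to the left seen from the front. The dimples are 100 mm apart and move with the tray
- orange_seat (a point): the same for the dimple with the orange mark
- insert: grey dimpled plate of the tray, 107 mm deep, 190 mm wide, 20 mm thick, carried by the tray on soft springs: it gives about 1 mm for every 2 N pressed on it, at most 5 mm. Origin on the table below the tray, not a useful grasp point; axes as those of the seats
- tray_front (a point): middle of the outer face of the tray's upright white front panel (200 mm wide, from 10 to 60 mm above the table, 8 mm thick), 35 mm above the table, 70 mm in front of the seats. x points into the analyser, the way to push. Home, this face is 40 mm in front of the analyser's front; a tool leaned back to the robot's side stays clear of it
- tray (a joint): how far the tray is out, m: 0 fully home (a stop), 0.15 fully out; starts 0.115 to 0.15 out. Slides with about 1.5 N friction and stays where it is left
- analyser_front (a point): middle of the lower edge of the front of the white analyser's upper part, 180 mm above the table. Analyser 250 mm wide, 250 mm deep, 250 mm high, fixed; x points to its back, so the tray slides along its x. The tray bay is 226 mm wide and open up to 180 mm above the table; a seated flask reaches 145 mm
- reagent_bottle: amber reagent bottle, 64 mm across, 150 mm tall, origin under it; leave alone
- jar: clear jar with white lid, 70 mm across, 90 mm tall, origin under it; leave alone
- tip_box: pipette-tip box with green lid, 122 x 82 x 68 mm, origin under it; leave alone
- dish: culture dish with white lid, 94 mm across, 20 mm tall, origin under it; leave alone

How it is judged:
By the outcome, as a careful person would: the job done as asked, in the order asked, and still so for the second after the job is handed in, with the robot touching nothing.
It also fails if it takes over 70 s, if anything falls off the work surface, if the arm or the gripper's body presses on something with over 40 N, if the wrist force passes 120 N, or if a joint passes its speed limit or range.

## Robot

A 6-joint arm with a two-finger parallel gripper is mounted at the origin on the work surface. World frame = base frame: x ahead of the robot, y to its left, z up, the work surface at z = 0. Lengths are in m, angles in rad, forces in N, time in s.
With the tool pointing down it reaches from about 0.275 to 0.85 m from the base axis. Payload 19 kg.
Tool frame: the origin (TCP) lies on the front face of the gripper's body, between the roots of the fingers; the fingertips stand 73 mm ahead of it and the grasp point (between the pads) lies 54 mm ahead of it; z points along the fingers, y is the line along which they close (so a half turn about z gives the same grasp; the last joint's range is limited). The gripper opens to 85 mm and grips with 20 to 120 N. Pads are 22 mm wide; open, the fingers measure 114 mm over their backs; the gripper's body (76 mm by 85 mm) begins 54 mm behind the grasp point. The pads swing forward as they close: fully open they stand 13 mm farther back than shut.
Start: joints at [-1.234, 0.15, 1.437, -0, 1.554, -0.134], TCP at [0.261, -0.512, 0.304] pointing down, gripper open.
Joint ranges: [-2.8, 2.8], [-0.68, 2.1], [0.12, 2.68], [-1.39, 4.53], [0.16, 2.79], [-2.81, 2.81]. Speed limits (rad/s): [1.89, 1.89, 2.22, 3.01, 3.01, 3.01].

## Interface

Orientations are given as a unit quaternion [x, y, z, w].
In Python, from station import manip, eyes, finder, read_time, read_joint_pos, read_joint_vel, read_tau, read_eef_pos, read_eef_rot, read_wrist_force, read_moment, read_grip_width, read_finger_force gives the robot as it stands. The module is installed in compiled form; this text tells all that it offers. Calls block until the motion is done:
- manip.move_pose(position, orientation): joint-space move of the TCP to a pose.
- manip.move_straight(position, ori=None, vel=0.15, force_limit=None): straight line of the TCP; ori=None keeps the orientation; vel is the mean speed in m/s. With force_limit (N) it stops when the force on the tool has changed by that much, and returns True; else False.
- manip.movej(angles): joint-space move.
- manip.open_jaws() and manip.close_gripper(grip_force=None): open the fingers fully, or close them until they stop; grip_force is the grip in N (None keeps the last).
- manip.hold(seconds).
- manip.inverse_kinematics(position, orientation): joint angles nearest the present ones, or None.
- eyes.camera(name): name is "side" or "top" or "wrist"; returns the picture (384x512x3 uint8, red, green, blue); there is no depth.
- eyes.get_calibration(name): a dict with "camera_matrix" (3x3 intrinsics, pixels), "xyz" and "rotation" of the camera in the world; the wrist camera has in their place "tool_from_camera" (4x4, takes a point from camera to tool coordinates, whose origin is the TCP and whose axes are the flange's). Camera axes: x right, y up, looking along -z (the intrinsics and any distortion apply to the point x, -y, -z); pixel columns grow to the right and rows downward; lengths in m; the calibration is good to about 2 mm. A picture is of the moment at which its call begins: read the wrist's pose just before it. get_calibration takes no time and is no camera call.
A pose or a line that the arm cannot do raises manip.IKError and nothing moves.
- manip.close_job(): hands the job in; it is judged then, once.
Trained networks look in the newest picture that a camera, given by its name, has taken for a name from the list of things; names that differ only in an ending like _2 or _b are one class to them, and where a whole thing is asked for, a point or a joint stands for the part that bears it (a point fixed in the world has none). Each returns a list of dicts, best first, with "score" (0 to 1); they miss things now and then, are a little off and sometimes report something else, mostly with a low value. They report only what shows in the picture. A call takes as long as a camera call.
- finder.search_frame(target, camera): "pixel" ([row, column] in pixels, amid what is visible of it).
- finder.regions_of(target, camera): "mask" (384x512 bool, what is visible of it) and "pixel" ([row, column] in pixels, amid what is visible of it).
- finder.place_of(target, camera): "pixel" ([row, column] in pixels: a listed point, or the origin of a listed thing).
Readings, each from a call of its own:
- read_time(): time.
- read_joint_pos(): joint angles.
- read_joint_vel(): joint speeds.
- read_tau(): joint torques, N m.
- read_eef_pos(): TCP position.
- read_eef_rot(): TCP orientation.
- read_wrist_force(): force on the tool from outside, world axes, zero at the start.
- read_moment(): the same for the moment, N m.
- read_grip_width(): finger opening in m.
- read_finger_force(): force on a finger pad.
Only numpy, scipy, OpenCV 4.12 (cv2) and the standard library are available. Lean on these libraries where they do the work, as an engineer would, in place of code of your own. Each camera call takes 0.05 s, during which the arm holds its last target. There are 200 camera calls.

## Working session

There is one attempt and no reset: what is moved stays moved. The work goes in short steps, each a Python script; the robot and the scene stay as the last script left them, time stands still between calls to the robot, and variables do not carry over. Pictures are saved under pics/ and viewed, at most 11 in all, crops included, and the job is handed in when it is done.

```bash
mkdir -p pics
cat > h.py <<'E'
import numpy as np, cv2
from station import *
from scipy.spatial.transform import Rotation as R
def cam(name):
    c=eyes.get_calibration(name); K=np.array(c["camera_matrix"])
    if name=="wrist":
        T=np.array(c["tool_from_camera"]); Rt=R.from_quat(read_eef_rot()).as_matrix()
        return K,np.array(read_eef_pos())+Rt@T[:3,3],Rt@T[:3,:3],c
    r=np.array(c["rotation"]); 
    r=r if r.shape==(3,3) else R.from_quat(r).as_matrix()
    return K,np.array(c["xyz"]),r,c
def ray(C,px):
    K,p,r,c=C
    u=np.array([[[px[1],px[0]]]],float)
    d=c.get("distortion",c.get("dist_coeffs"))
    u=cv2.undistortPoints(u,K,None if d is None else np.array(d,float))[0,0]
    v=r@np.array([u[0],-u[1],-1.]); return p,v/np.linalg.norm(v)
def tri(rays):
    A=sum(np.eye(3)-np.outer(d,d) for p,d in rays); b=sum((np.eye(3)-np.outer(d,d))@p for p,d in rays)
    x=np.linalg.solve(A,b); return x,[np.linalg.norm(np.cross(d,x-p)) for p,d in rays]
def onz(r,z): p,d=r; return p+d*(z-p[2])/d[2]
E
python3 - <<'E'
from h import *
for n in ("side","top","wrist"):
    C=cam(n); im=eyes.camera(n); cv2.imwrite(f"pics/{n}0.png",im[:,:,::-1]); 
    print(n,C[3].keys(),C[1].round(3),C[2].round(2).tolist(),C[0].tolist())
names="blue_flask_centre blue_flask_bulb orange_flask_centre orange_flask_bulb white_flask_centre rack blue_seat orange_seat tray_front analyser_front reagent_bottle jar tip_box dish".split()
Cs={n:cam(n) for n in("side","top")}
for t in names:
    rs=[];o=[]
    for n in("side","top"):
        f=finder.place_of(t,n)
        if f: rs.append(ray(Cs[n],f[0]["pixel"])); o.append((n,[int(v) for v in f[0]["pixel"]],round(f[0]["score"],2)))
    x=tri(rs) if len(rs)==2 else None
    print(t,o,x and (x[0].round(3),np.round(x[1],4)))
print(read_time())
E
python3 -c "
import cv2,numpy as np
a=cv2.imread('pics/side0.png');b=cv2.imread('pics/top0.png')
cv2.imwrite('pics/both.png',cv2.resize(np.vstack([a,b]),(400,600)))"
```

```text
side dict_keys(['camera_matrix', 'xyz', 'rotation']) [-0.213  0.871  0.717] [[-0.68, 0.35, -0.64], [-0.73, -0.32, 0.6], [0.01, 0.88, 0.47]] [[424.496909290807, 0.0, 251.1479338748037], [0.0, 424.496909290807, 193.66785931054997], [0.0, 0.0, 1.0]]
top dict_keys(['camera_matrix', 'xyz', 'rotation']) [0.364 0.118 1.842] [[-0.02, 0.99, -0.13], [-1.0, -0.02, 0.01], [0.0, 0.13, 0.99]] [[472.88408290351566, 0.0, 253.1874582238071], [0.0, 472.88408290351566, 189.96361004405858], [0.0, 0.0, 1.0]]
wrist dict_keys(['camera_matrix', 'tool_from_camera']) [ 0.322 -0.482  0.373] [[0.45, 0.86, 0.24], [-0.89, 0.44, 0.12], [-0.0, -0.27, 0.96]] [[325.69477210334554, 0.0, 254.3864579585523], [0.0, 325.69477210334554, 189.63358937230723], [0.0, 0.0, 1.0]]
blue_flask_centre [('side', [184, 341], 0.56), ('top', [218, 345], 0.73)] (array([ 0.498, -0.228,  0.08 ]), array([0.0129, 0.0129]))
blue_flask_bulb [('side', [188, 340], 0.81), ('top', [212, 346], 0.79)] (array([ 0.516, -0.242,  0.054]), array([0.0057, 0.0057]))
orange_flask_centre [('top', [224, 221], 0.6)] None
orange_flask_bulb [('side', [255, 226],
[... 554 characters left out ...]
op', [237, 225], 0.72)] (array([0.431, 0.215, 0.041]), array([0.0024, 0.0024]))
analyser_front [('side', [197, 203], 0.65), ('top', [189, 205], 0.94)] (array([0.598, 0.278, 0.177]), array([0.0051, 0.0051]))
reagent_bottle [('side', [190, 265], 0.72), ('top', [152, 308], 0.79)] (array([ 0.759, -0.116, -0.002]), array([0.0012, 0.0012]))
jar [('side', [208, 251], 0.96), ('top', [165, 280], 0.58)] (array([ 0.716, -0.006, -0.018]), array([0.0041, 0.0041]))
tip_box [('side', [332, 161], 0.94), ('top', [242, 142], 0.86)] (array([0.42 , 0.541, 0.001]), array([0.0042, 0.0042]))
dish [('side', [183, 305], 0.86), ('top', [166, 344], 0.92)] (array([ 0.696, -0.259,  0.001]), array([0.0008, 0.0008]))
1.55
```

View pics/top0.png

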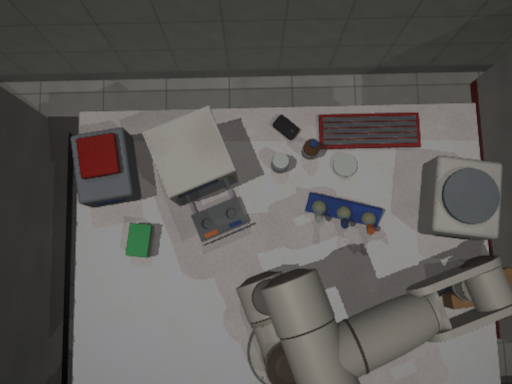

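View pics/side0.png

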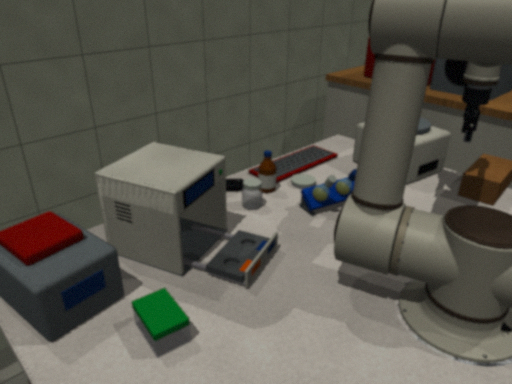

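The top view has, left to right, white (col 319), blue (344) and orange (368) flasks in the rack around row 213. The tray dimples are blue (231,213) and orange (207,224). Next I check reachability and take close wrist views.

```bash
cat >> h.py <<'E'
D=np.radians
def frame(yv,zv,flip=False):
    y=np.array(yv,float)*(-1 if flip else 1); z=np.array(zv,float); z/=np.linalg.norm(z); y-=z*(y@z); y/=np.linalg.norm(y)
    return R.from_matrix(np.c_[np.cross(y,z),y,z]).as_quat()
def ax(yaw): return np.array([np.cos(yaw),np.sin(yaw),0]),np.array([-np.sin(yaw),np.cos(yaw),0])
L=D(35)
def lean(yaw): return -np.sin(L)*ax(yaw)[0]+np.array([0,0,np.cos(L)])
E
python3 - <<'E'
from h import *
ry=D(-11.5); rx,ryv=ax(ry); u=lean(ry); rk=np.array([.516,-.236,0])
b=rk+[0,0,.055]+.02*u
print("toolcam",np.round(eyes.get_calibration("wrist")["tool_from_camera"],3).tolist())
ty=D(19.5); tx,tyv=ax(ty)
for f in (0,1):
    for nm,p,q in [("grasp_blue",b+u*.127,frame(ryv,-u,f)),("grasp_or",b-.095*ryv+u*.127,frame(ryv,-u,f)),("up_or",b-.095*ryv+u*.127+[0,0,.12],frame(ryv,-u,f)),
      ("view1",b+u*.25,frame(ryv,-u,f)),
      ("place_b",np.array([.521,.199,.182]),frame(tyv,[0,0,-1],f)),("place_o",np.array([.489,.29,.182]),frame(tyv,[0,0,-1],f)),("place_o_up",np.array([.489,.29,.30]),frame(tyv,[0,0,-1],f)),
      ]+[("push%d_%d"%(a,s),np.array([.431,.215,.04])+s/1000*tx-.073*z0,frame(tyv,z0,f)) for a in (30,45) for s in (-20,140) for z0 in [tx*np.sin(D(a))-np.array([0,0,np.cos(D(a))])]]:
        j=manip.inverse_kinematics(p,q); print(f,nm,p.round(3),None if j is None else np.round(j,2))
E
```

```text
toolcam [[-0.0, 0.964, 0.266, 0.068], [1.0, 0.0, 0.001, 0.0], [0.001, 0.266, -0.964, -0.069], [0.0, 0.0, 0.0, 1.0]]
0 grasp_blue [ 0.433 -0.219  0.175] [-0.8  -0.21  2.15  0.5   0.74 -2.46]
0 grasp_or [ 0.414 -0.312  0.175] [-1.   -0.1   2.06  0.6   0.82 -2.7 ]
0 up_or [ 0.414 -0.312  0.295] [-1.   -0.21  1.9   0.49  1.06 -2.53]
0 view1 [ 0.364 -0.205  0.276] [-0.94 -0.48  2.11  0.46  1.07 -2.44]
0 place_b [0.521 0.199 0.182] [ 0.23  0.19  1.65 -0.    1.31 -1.68]
0 place_o [0.489 0.29  0.182] [ 0.4   0.21  1.62 -0.    1.31 -1.51]
0 place_o_up [0.489 0.29  0.3  ] [ 0.4   0.14  1.46 -0.    1.54 -1.51]
0 push30_-20 [0.378 0.196 0.103] [ 0.28 -0.23  2.31  0.06  0.54 -1.68]
0 push30_140 [0.529 0.25  0.103] [ 0.3   0.13  1.98  0.04  0.51 -1.64]
0 push45_-20 [0.363 0.191 0.092] [ 0.26 -0.3   2.49  0.33  0.17 -1.96]
0 push45_140 [0.514 0.245 0.092] None
1 grasp_blue [ 0.433 -0.219  0.175] [-0.8  -0.21  2.15  0.5   0.74  0.68]
1 grasp_or [ 0.414 -0.312  0.175] [-1.   -0.1   2.06  0.6   0.82  0.44]
1 up_or [ 0.414 -0.312  0.295] [-1.   -0.21  1.9   0.49  1.06  0.61]
1 view1 [ 0.364 -0.205  0.276] [-0.94 -0.48  2.11  0.46  1.07  0.7 ]
1 place_b [0.521 0.199 0.182] [ 0.23  0.19  1.65 -0.    1.31  1.46]
1 place_o [0.489 0.29  0.182] [ 0.4   0.21  1.62 -0.    1.31  1.63]
1 place_o_up [0.489 0.29  0.3  ] [ 0.4   0.14  1.46 -0.    1.54  1.63]
1 push30_-20 [0.378 0.196 0.103] [ 0.28 -0.23  2.31  0.06  0.54  1.47]
1 push30_140 [0.529 0.25  0.103] [0.3  0.13 1.98 0.04 0.51 1.5 ]
1 push45_-20 [0.363 0.191 0.092] [ 0.26 -0.3   2.49  0.33  0.17  1.19]
1 push45_140 [0.514 0.245 0.092] None
```

```bash
cat > v.py <<'E'
from h import *
import pickle
def look(names,tag):
    C=cam("wrist"); im=eyes.camera("wrist"); cv2.imwrite(f"pics/{tag}.png",im[:,:,::-1]); out={}
    for t in names:
        f=finder.place_of(t,"wrist")
        if f: out[t]=(np.array(f[0]["pixel"]),f[0]["score"],ray(C,f[0]["pixel"]))
    return out
def show(obs,names):
    for t in names:
        r=[o[t][2] for o in obs if t in o]
        print(t,[(o[t][0].round(0).tolist(),round(o[t][1],2)) for o in obs if t in o], *( [v for v in (tri(r)[0].round(4),np.round(tri(r)[1],4))] if len(r)>1 else []))
E
python3 - <<'E'
from v import *
ty=D(19.5); tx,tyv=ax(ty); q=frame(tyv,[0,0,-1],1); m=np.array([.505,.245,.32])
TN="blue_seat orange_seat tray_front analyser_front insert".split(); RN="blue_flask_centre blue_flask_bulb orange_flask_centre orange_flask_bulb white_flask_centre rack".split()
manip.move_pose(m+.02*tx-.05*tyv,q); A=[look(TN,"t1")]
manip.move_straight(m-.03*tx+.05*tyv,vel=.2); A.append(look(TN,"t2")); show(A,TN); print(read_time())
ry=D(-11.5); rx,ryv=ax(ry); u=lean(ry); b=np.array([.516,-.236,.055])+.02*u; q=frame(ryv,-u,1)
manip.move_pose(b+u*.25+.04*ryv,q); B=[look(RN,"r1")]
manip.move_straight(b+u*.25-.08*ryv,vel=.2); B.append(look(RN,"r2")); show(B,RN); print(read_time())
pickle.dump((A,B),open("obs.pkl","wb"))
cv2.imwrite("pics/m.png",cv2.resize(np.vstack([np.hstack([cv2.imread(f"pics/{a}{i}.png") for i in(1,2)]) for a in "tr"]),(800,600)))
E
```

```text
blue_seat [([186.0, 254.0], 0.71), ([142.0, 349.0], 0.89)] [0.5179 0.197  0.0444] [0.0006 0.0006]
orange_seat [([189.0, 163.0], 0.67), ([142.0, 260.0], 0.78)] [0.4883 0.2861 0.0629] [0.0006 0.0006]
tray_front [([244.0, 212.0], 0.56), ([202.0, 304.0], 0.95)] [0.4437 0.2195 0.0567] [0.0002 0.0002]
analyser_front [([73.0, 169.0], 0.68)]
insert [([198.0, 217.0], 0.81), ([160.0, 298.0], 0.56)] [ 0.4757  0.2309 -0.0053] [0.0003 0.0003]
5.575
blue_flask_centre [([174.0, 295.0], 0.93), ([173.0, 164.0], 0.67)] [ 0.4917 -0.2266  0.096 ] [0.0002 0.0002]
blue_flask_bulb [([168.0, 291.0], 0.94), ([169.0, 172.0], 0.93)] [ 0.5084 -0.2301  0.0691] [0.0008 0.0008]
orange_flask_centre [([180.0, 398.0], 0.77), ([182.0, 266.0], 0.65)] [ 0.4665 -0.3172  0.0951] [0.001 0.001]
orange_flask_bulb [([169.0, 387.0], 0.76), ([171.0, 268.0], 0.78)] [ 0.487  -0.324   0.0688] [0.0013 0.0013]
white_flask_centre [([170.0, 190.0], 0.73), ([168.0, 61.0], 0.9)] [ 0.5169 -0.1329  0.0925] [0.001 0.001]
rack [([181.0, 285.0], 0.67), ([180.0, 191.0], 0.86)] [ 0.5272 -0.2364 -0.0155] [0.0007 0.0007]
8.8
```

View pics/m.png

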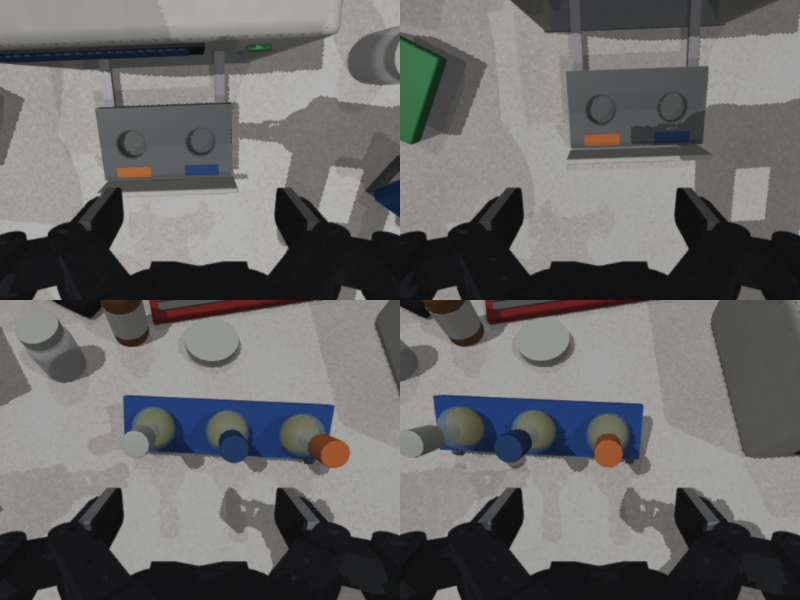

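Run:
```python
from v import *
from scipy.optimize import least_squares
A,B=pickle.load(open("obs.pkl","rb"))
def fit(obs,model,x0):
    def res(x,raw=False):
        m=model(x); return np.concatenate([np.cross(o[t][2][1],m[t]-o[t][2][0]) for o in obs for t in m if t in o])*1000
    s=least_squares(res,x0,loss="soft_l1",f_scale=2.)
    print(s.x.round(4),np.degrees(s.x[2]).round(2))
    m=model(s.x)
    print([(t,np.linalg.norm(np.cross(o[t][2][1],m[t]-o[t][2][0])).round(4)) for o in obs for t in m if t in o])
    return s.x,m
def rack(x):
    u=lean(x[2]); y=ax(x[2])[1]; o=np.array([x[0],x[1],.055])+.02*u
    d={"blue":0,"white":.095,"orange":-.095}; m={}
    for k,v in d.items():
        m[k+"_flask_bulb"]=o+v*y; m[k+"_flask_centre"]=o+v*y+.031*u
    return m
def tray(x):
    a,y=ax(x[2]); o=np.array([x[0],x[1],.055])
    return {"blue_seat":o-.05*y,"orange_seat":o+.05*y,"tray_front":o-.07*a-[0,0,.02]}
r,mr=fit(B,rack,[.516,-.236,-.2]); t,mt=fit(A,tray,[.505,.245,.34])
print({k:v.round(4) for k,v in {**mr,**mt}.items()})
pickle.dump((r,t,mr,mt),open("fit.pkl","wb"))
# overlay check: project
C=eyes.get_calibration("wrist")
```

```text
[ 0.5194 -0.2333 -0.2526] -14.47
[('blue_flask_bulb', np.float64(0.0006)), ('blue_flask_centre', np.float64(0.0004)), ('white_flask_centre', np.float64(0.0011)), ('orange_flask_bulb', np.float64(0.0028)), ('orange_flask_centre', np.float64(0.0012)), ('blue_flask_bulb', np.float64(0.0016)), ('blue_flask_centre', np.float64(0.0009)), ('white_flask_centre', np.float64(0.0015)), ('orange_flask_bulb', np.float64(0.0009)), ('orange_flask_centre', np.float64(0.0026))]
[0.5028 0.2423 0.3586] 20.55
[('blue_seat', np.float64(0.0029)), ('orange_seat', np.float64(0.0012)), ('tray_front', np.float64(0.0039)), ('blue_seat', np.float64(0.0049)), ('orange_seat', np.float64(0.0043)), ('tray_front', np.float64(0.004))]
{'blue_flask_bulb': array([ 0.5083, -0.2305,  0.0714]), 'blue_flask_centre': array([ 0.491 , -0.226 ,  0.0968]), 'white_flask_bulb': array([ 0.532 , -0.1385,  0.0714]), 'white_flask_centre': array([ 0.5148, -0.134 ,  0.0968]), 'orange_flask_bulb': array([ 0.4845, -0.3224,  0.0714]), 'orange_flask_centre': array([ 0.4673, -0.318 ,  0.0968]), 'blue_seat': array([0.5204, 0.1955, 0.055 ]), 'orange_seat': array([0.4853, 0.2892, 0.055 ]), 'tray_front': array([0.4373, 0.2178, 0.035 ])}
```

Run:
```python
from v import *
A,B=pickle.load(open("obs.pkl","rb")); r,t,mr,mt=pickle.load(open("fit.pkl","rb"))
c=eyes.get_calibration("wrist"); K=np.array(c["camera_matrix"]); T=np.array(c["tool_from_camera"])
ty=D(19.5); tx0,ty0=ax(ty); Rt=R.from_quat(frame(ty0,[0,0,-1],1)).as_matrix()
a,y=ax(t[2]); o=np.array([t[0],t[1],.035]); rows=[]
for i in(1,2):
    k=[k for k in A[i-1]][0]; p=A[i-1][k][2][0]; Rc=Rt@T[:3,:3]
    def proj(X): v=Rc.T@(X-p); w=K@np.array([v[0],-v[1],-v[2]]); return w[:2]/w[2]
    # output px: col = left->right is +y -> -y, row: +a -> -a ; 0.3mm/px
    W=[(da,dy) for da in(.06,-.07) for dy in(.1,-.1)]
    src=np.float32([proj(o+da*a+dy*y) for da,dy in W]); s=3000
    dst=np.float32([((.1-dy)*s,(.06-da)*s) for da,dy in W])
    im=cv2.warpPerspective(cv2.imread(f"pics/t{i}.png"),cv2.getPerspectiveTransform(src,dst),(600,390))
    g=cv2.GaussianBlur(cv2.cvtColor(im,6),(5,5),0)
    for x0,nm in((150,"orange"),(450,"blue")):
        h=cv2.HoughCircles(g[40:330,x0-120:x0+120],cv2.HOUGH_GRADIENT_ALT if 0 else cv2.HOUGH_GRADIENT,1,200,param1=40,param2=8,minRadius=52,maxRadius=66)
        if h is not None:
            cx,cy,rr=h[0,0]; cx+=x0-120; cy+=40; cv2.circle(im,(int(cx),int(cy)),int(rr),(0,255,0),1)
            print(i,nm,"dy",.1-cx/s-(.05 if nm=="orange" else -.05),"da",.06-cy/s,rr/s)
    cv2.circle(im,(150,180),4,(0,0,255),-1);cv2.circle(im,(450,180),4,(0,0,255),-1); rows.append(im)
cv2.imwrite("pics/rect.png",cv2.resize(np.vstack(rows),(461,600)))
```

```text
1 orange dy -0.0011666641 da -0.00016666949 0.0218
1 blue dy -0.0011666603 da 0.0018333308 0.019466667
2 orange dy -0.00083333254 da 0.00083333254 0.0207
2 blue dy 0.0008333288 da 0.0018333308 0.0204
```

View pics/rect.png

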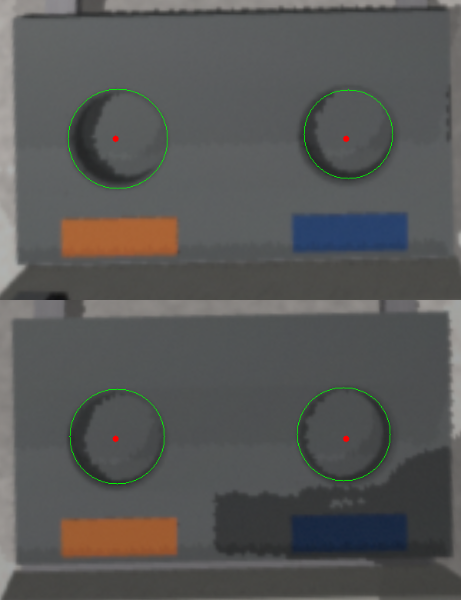

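```bash
cat > g.py <<'E'
from v import *
r,t,mr,mt=pickle.load(open("fit.pkl","rb"))
ta,tyv=ax(D(21.2)); a0,y0=ax(t[2]); O=np.array([t[0],t[1],.055])-.0005*y0+.0011*a0
SEAT={"blue":O-.05*tyv,"orange":O+.05*tyv}; FRONT=O-.07*ta-[0,0,.02]
u=lean(r[2]); ryv=ax(r[2])[1]; QG=frame(ryv,-u,1); QP=frame(tyv,[0,0,-1],1); GD=.125
def intool(c,tag):
    o=look([c+"_flask_bulb",c+"_flask_centre"],tag); Rt=R.from_quat(read_eef_rot()).as_matrix(); p=np.array(read_eef_pos())
    for k,d in((c+"_flask_bulb",GD),(c+"_flask_centre",GD-.031)):
        if k in o:
            s,v=o[k][2]; s=Rt.T@(s-p); v=Rt.T@v; print(k,o[k][0].round(0),round(o[k][1],2),(s+v*(d-s[2])/v[2]).round(4))
def grasp(c):
    b=mr[c+"_flask_bulb"]; P=b+u*GD
    manip.move_pose(P+.08*u,QG); print("hit",manip.move_straight(P,vel=.1,force_limit=6))
    f0=np.array(read_wrist_force()); manip.close_gripper(30); print("w",read_grip_width(),"ff",read_finger_force(),"df",(np.array(read_wrist_force())-f0).round(1))
    manip.move_straight(P+.06*u,vel=.1); print("w",read_grip_width(),"F",np.round(read_wrist_force(),2))
    q=P+.06*u; manip.move_straight([q[0]-.02,q[1],.38],vel=.25)
def hover(c): manip.move_pose(SEAT[c]+[0,0,GD+.06],QP); manip.hold(.2); print("F",np.round(read_wrist_force(),2)); intool(c,c+"_h")
E
python3 - <<'E'
from g import *
print(SEAT,FRONT); grasp("blue"); print(read_time()); hover("blue"); print(read_time())
E
```

```text
{'blue': array([0.52213234, 0.19563832, 0.055     ]), 'orange': array([0.48596989, 0.2888707 , 0.055     ])} [0.43878845 0.21694079 0.035     ]
hit False
w 0.02723317840835167 ff 30.943987369537354 df [-2.5  0.6  1.7]
w 0.026905171453403 F [-0.47  0.52 -1.23]
12.3833
F [-0.29 -0.68 -1.26]
blue_flask_bulb [211. 256.] 0.57 [0.0004 0.0011 0.125 ]
blue_flask_centre [228. 256.] 0.72 [0.0017 0.0008 0.094 ]
14.375
```

View pics/blue_h.png

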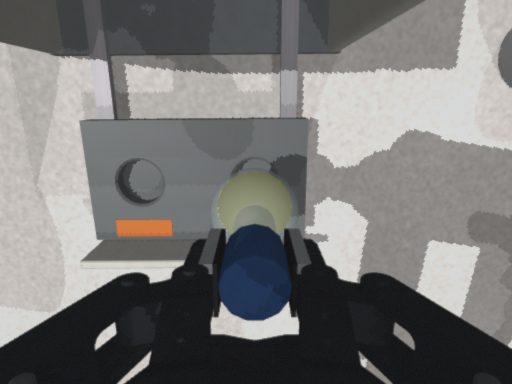

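The blue flask is held on axis (cap at 255,270, ball at 254,205), with its dimple just behind the ball. Now I lower it onto the dimple.

```bash
cat >> g.py <<'E'
def place(c):
    S=SEAT[c]; manip.move_straight(S+[0,0,GD+.008],vel=.08); manip.hold(.2); f0=np.array(read_wrist_force())
    h=manip.move_straight(S+[0,0,GD-.004],vel=.012,force_limit=1.5); manip.hold(.2)
    p=np.array(read_eef_pos()); print("contact",h,"z-nom",(p[2]-S[2]-GD).round(4),"dF",(np.array(read_wrist_force())-f0).round(2))
def release(c):
    manip.open_jaws(); manip.move_straight(SEAT[c]+[0,0,GD+.09],vel=.12)
E
python3 - <<'E'
from g import *
place("blue"); print(read_time())
E
```

```text
contact True z-nom -0.0012 dF [ 1.43 -0.47  2.59]
16.2917
```

Run:
```python
from g import *
p=np.array(read_eef_pos())
for s in (.0006,.0012):
    manip.move_straight(p+[.95*s,-.31*s,.0003],vel=.01); manip.hold(.15); print(np.round(read_wrist_force(),2))
print(read_time())
```

```text
[ 0.25 -1.36  0.02]
[-1.34 -0.35  1.06]
17.0917
```

Run:
```python
from g import *
p=np.array(read_eef_pos())
manip.move_straight(p+[-.0004,.00013,0.0003],vel=.01); manip.hold(.15); print(np.round(read_wrist_force(),2))
release("blue"); print(read_time()); eyes.camera("wrist")
grasp("orange"); hover("orange"); print(read_time())
```

```text
[0.15 0.08 0.11]
19.0
hit False
w 0.027007582477269906 ff 30.963193774223328 df [-1.6  1.7  2.6]
w 0.02724746782385388 F [ 0.13 -0.37 -0.82]
F [ 0.92 -0.3  -1.69]
orange_flask_bulb [213. 255.] 0.8 [-0.0005  0.0006  0.125 ]
orange_flask_centre [227. 256.] 0.98 [0.0023 0.0012 0.094 ]
26.5083
```

View pics/orange_h.png

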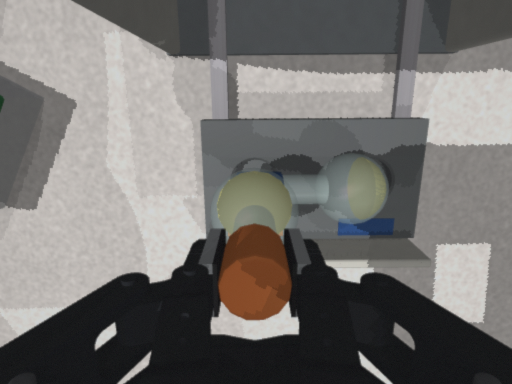

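The blue flask got knocked over towards the orange dimple: its ball is at (355,188) and its cap at (275,180), under the orange flask. My low diagonal approach must have clipped it. I'll put the orange flask back in its pocket, re-right the blue one, and then approach orange from straight above.

Run:
```python
from g import *
p=np.array(read_eef_pos()); manip.move_straight(p+[0,0,.16],vel=.2)
P=mr["orange_flask_bulb"]+u*GD; q=P+.06*u
manip.move_pose([q[0]-.02,q[1],.38],QG); manip.move_straight(q,vel=.25); manip.move_straight(P+.006*u,vel=.1)
print("hit",manip.move_straight(P-.002*u,vel=.012,force_limit=2)); p=np.array(read_eef_pos()); print("depth",(p-P)@u)
manip.open_jaws(); manip.move_straight(P+.07*u,vel=.15); print(read_time())
manip.move_pose(O+[0,0,.265]+.02*ta-.04*tyv,QP)
N=["blue_flask_bulb","blue_flask_centre"]
A=[look(N,"b1")]; manip.move_straight(O+[0,0,.30]-.03*ta+.06*tyv,vel=.25); A.append(look(N,"b2")); show(A,N); print(read_time())
pickle.dump(A,open("obsb.pkl","wb"))
S=eyes.camera("side")[:,:,::-1]
cv2.imwrite("pics/b.png",np.vstack([cv2.resize(np.hstack([cv2.imread("pics/b1.png"),cv2.imread("pics/b2.png")]),(800,300)),np.hstack([cv2.resize(S[190:310,170:330],(400,300)),cv2.resize(S[150:240,270:390],(400,300))])]))
```

```text
hit True
depth 5.582563374802831e-06
32.8167
blue_flask_bulb [([188.0, 264.0], 0.94), ([133.0, 353.0], 0.71)] [0.5233 0.1964 0.0615] [0.0019 0.0019]
blue_flask_centre [([192.0, 252.0], 0.94), ([141.0, 354.0], 0.58)] [0.5187 0.2059 0.0905] [0.0031 0.0031]
35.675
```

View pics/b.png

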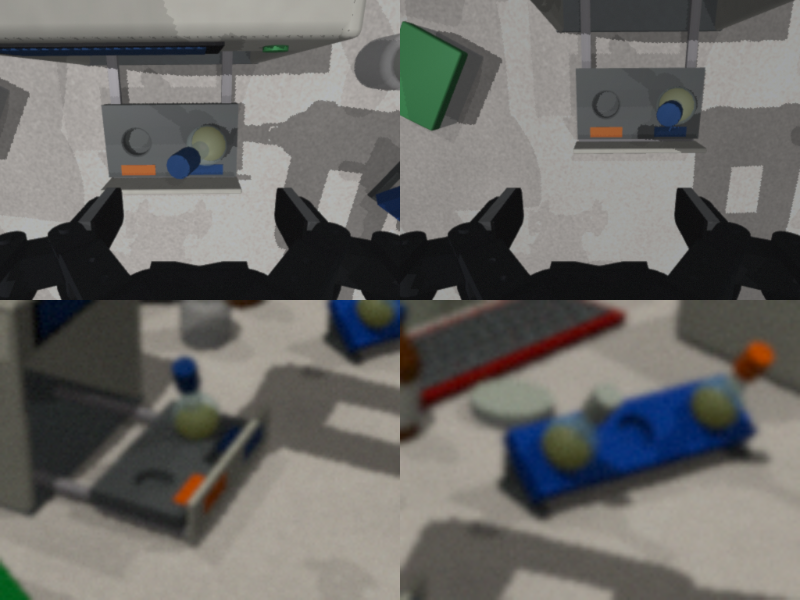

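Run:
```python
from g import *
from scipy.optimize import least_squares
A=pickle.load(open("obsb.pkl","rb")); c=eyes.get_calibration("wrist"); K=np.array(c["camera_matrix"]); Rc=R.from_quat(QP).as_matrix()@np.array(c["tool_from_camera"])[:3,:3]
P=[a["blue_flask_bulb"][2][0] for a in A]
caps=[ray((K,P[0],Rc,c),(206,235)),ray((K,P[1],Rc,c),(146,344))]
X,e=tri(caps); print("cap",X,e); S=SEAT["blue"]; v=X-S; print("len",np.linalg.norm(v))
f=lambda x:np.concatenate([np.cross(d,S+.073*np.array([x[0],x[1],np.sqrt(1-x[0]**2-x[1]**2)])-p) for p,d in caps]+[np.cross(a["blue_flask_centre"][2][1],S+.031*np.array([x[0],x[1],np.sqrt(1-x[0]**2-x[1]**2)])-a["blue_flask_centre"][2][0]) for a in A])
s=least_squares(f,[0,0]); x=s.x; v=np.array([*x,np.sqrt(1-x@x)]); print("axis",v,"tilt",np.degrees(np.arccos(v[2])),"az in tray",v@ta,v@tyv,np.sqrt(2*s.cost/4))
np.save("v.npy",v)
for f_ in (0,1):
    for nm,y in (("perp",np.cross(v,[0,0,1])),("tray",tyv)):
        for d in(.08,0): j=manip.inverse_kinematics(S+v*(GD+d),frame(y,-v,f_)); print(f_,nm,None if j is None else np.round(j,2))
print(np.round(read_joint_pos(),2))
```

```text
cap [0.50952758 0.21867917 0.11524893] [np.float64(0.0010623378603270813), np.float64(0.0010623378603269098)]
len 0.06572438267431896
axis [-0.15199814  0.32818455  0.93230438] tilt 21.20307620122273 az in tray -0.02303189120215472 0.36094053109961316 0.00282483138335648
0 perp [ 0.52  0.17  1.56 -0.37  1.45  0.14]
0 perp [ 0.46  0.22  1.66 -0.39  1.29  0.15]
0 tray [ 0.52  0.17  1.56 -0.37  1.45 -1.37]
0 tray [ 0.46  0.22  1.66 -0.39  1.29 -1.36]
1 perp None
1 perp None
1 tray [ 0.52  0.17  1.56 -0.37  1.45  1.78]
1 tray [ 0.46  0.22  1.66 -0.39  1.29  1.78]
[ 0.42  0.06  1.44 -0.    1.65  1.62]
```

```bash
cat >> g.py <<'E'
for k in SEAT: SEAT[k]=SEAT[k]+np.array([.0007,-.0002,0])
E
python3 - <<'E'
from g import *
v=np.load("v.npy"); v=v+.012*ta; v/=np.linalg.norm(v); S=SEAT["blue"]; Q=frame(tyv,-v,1)
manip.move_pose(S+v*(GD+.07),Q); print("hit",manip.move_straight(S+v*GD,vel=.08,force_limit=4))
manip.close_gripper(30); print(read_grip_width(),np.round(read_wrist_force(),2))
manip.move_straight(S+v*GD+[0,0,.025],vel=.06)
manip.move_straight(S+[0,0,GD+.025],ori=QP,vel=.06); manip.hold(.2); intool("blue","b3"); place("blue"); print(read_time())
E
```

```text
hit False
0.027306787620953017 [ 0.09  1.06 -0.31]
blue_flask_bulb [213. 255.] 0.64 [-0.0008 -0.      0.125 ]
blue_flask_centre [231. 252.] 0.61 [-0.0002 -0.0016  0.094 ]
contact True z-nom -0.0006 dF [1.22 0.18 1.63]
41.1917
```

View pics/b3.png

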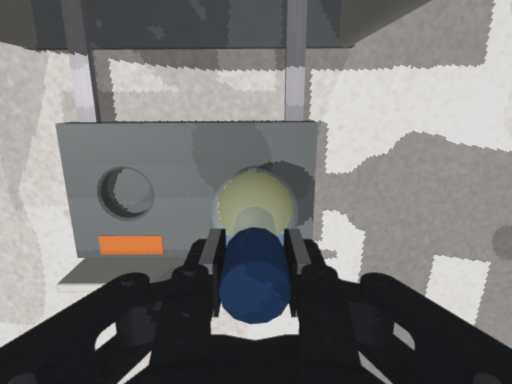

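The blue flask is straight in the hand again (cap at 255,275, ball at 256,205). Next I release it, check it, and fetch orange on a high path.

```bash
cat >> g.py <<'E'
def check(c,tag):
    o=look([c+"_flask_bulb",c+"_flask_centre"],tag)
    for k,d in(("_flask_bulb",0),("_flask_centre",.031)):
        if c+k in o: X=onz(o[c+k][2],.055+d); print(c+k,round(o[c+k][1],2),"off from seat",(X-SEAT[c])[:2].round(4))
def hover(c):
    manip.move_pose(SEAT[c]+[0,0,GD+.16],QP); manip.move_straight(SEAT[c]+[0,0,GD+.04],vel=.15); manip.hold(.2); intool(c,c+"_h2")
E
python3 - <<'E'
from g import *
p=np.array(read_eef_pos()); manip.move_straight(p+[.0005,0,.0003],vel=.01); manip.hold(.1); print(np.round(read_wrist_force(),2))
release("blue"); check("blue","b4"); print(read_time())
q=np.array(read_eef_pos()); manip.move_straight([q[0]-.05,q[1]-.03,.34],vel=.25)
grasp("orange"); hover("orange"); print(read_time())
cv2.imwrite("pics/bo.png",cv2.resize(np.hstack([cv2.imread("pics/b4.png"),cv2.imread("pics/orange_h2.png")]),(800,300)))
E
```

```text
[-0.13 -0.4   1.26]
blue_flask_centre 0.71 off from seat [ 0.002 -0.002]
43.1917
hit False
w 0.027464143612273208 ff 31.08860671520233 df [-0.7 -1.1  1. ]
w 0.027418967643217648 F [ 0.35 -0.43 -1.1 ]
orange_flask_bulb [211. 257.] 0.56 [0.0005 0.0017 0.125 ]
orange_flask_centre [226. 253.] 0.94 [ 0.003  -0.0008  0.094 ]
52.0
```

View pics/bo.png

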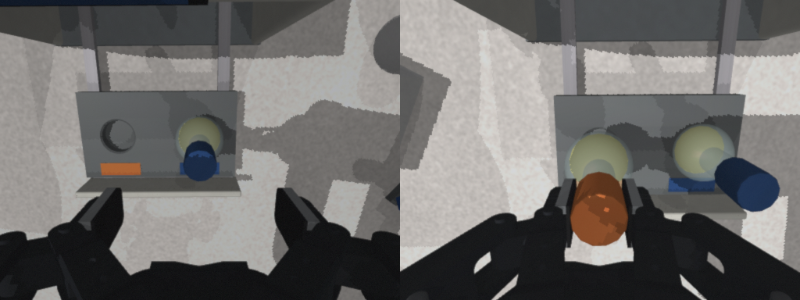

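Blue is upright: the line from its ball (705,152) to its cap (747,185) points straight away from the image nadir. Placing orange.

Run:
```python
from g import *
f0=np.array(read_wrist_force()); place("orange"); print(read_time())
a=-.073
for lean_ in (25,30,35):
    for s in (-.03,.11,.15):
        z0=ta*np.sin(D(lean_))-np.array([0,0,np.cos(D(lean_))]); p=FRONT+[0,0,.008]+s*ta-.073*z0
        j=manip.inverse_kinematics(p,frame(tyv,z0,1)); print(lean_,s,None if j is None else np.round(j,2),p.round(3))
```

```text
contact True z-nom -0.0011 dF [ 0.88 -0.08  3.02]
53.6583
25 -0.03 [ 0.27 -0.2   2.25  0.07  0.66  1.42] [0.382 0.195 0.109]
25 0.11 [0.3  0.11 1.96 0.05 0.64 1.46] [0.513 0.246 0.109]
25 0.15 [0.3  0.18 1.87 0.05 0.65 1.47] [0.55  0.26  0.109]
30 -0.03 [ 0.26 -0.24  2.31  0.11  0.55  1.38] [0.377 0.193 0.106]
30 0.11 [0.29 0.08 2.03 0.08 0.52 1.44] [0.507 0.244 0.106]
30 0.15 [0.3  0.16 1.94 0.07 0.53 1.45] [0.545 0.258 0.106]
35 -0.03 [ 0.25 -0.28  2.38  0.17  0.44  1.32] [0.372 0.191 0.103]
35 0.11 [0.29 0.05 2.09 0.12 0.39 1.39] [0.502 0.242 0.103]
35 0.15 [0.3  0.13 2.   0.11 0.4  1.41] [0.54  0.256 0.103]
```

Run:
```python
from g import *
p=np.array(read_eef_pos()); manip.move_straight(p+[.0004,0,.0007],vel=.01); manip.hold(.1); print(np.round(read_wrist_force(),2))
release("orange"); check("orange","o4"); check("blue","o4b"); print(read_time())
L2=D(35); z0=ta*np.sin(L2)-np.array([0,0,np.cos(L2)]); Q=frame(tyv,z0,1); st=FRONT+[0,0,.008]-.035*ta-.073*z0
p=np.array(read_eef_pos()); w=np.array([*(st+.01*ta)[:2],p[2]])
manip.move_straight(w,ori=Q,vel=.25); manip.close_gripper(20); manip.move_straight(st,vel=.2); print(read_time())
S=eyes.camera("side")[:,:,::-1]
cv2.imwrite("pics/o.png",np.hstack([cv2.resize(cv2.imread("pics/o4.png"),(400,300)),cv2.resize(S[190:310,170:330],(400,300))]))
```

```text
[-1.08  0.64 -0.22]
orange_flask_bulb 0.76 off from seat [ 0.0006 -0.0018]
orange_flask_centre 0.81 off from seat [-0.0005 -0.0008]
blue_flask_bulb 0.61 off from seat [-0.0002  0.0006]
blue_flask_centre 0.58 off from seat [-0.0003 -0.0002]
55.8083
58.6083
```

View pics/o.png

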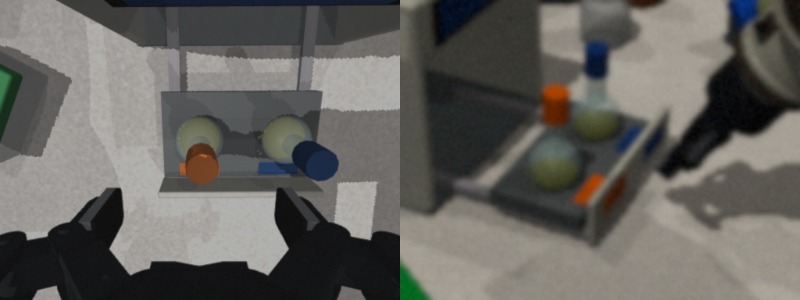

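Both flasks stand upright (side view: orange cap at (556,105) over its ball at (556,165), blue cap at (597,60) over its ball at (597,120)). Pushing the tray home now.

Run:
```python
from g import *
A,B=pickle.load(open("obs.pkl","rb")); X=onz(A[0]["analyser_front"][2],.18); e1=(X-FRONT)@ta-.04; e2=(np.array([.598,.278,.18])-FRONT)@ta-.04
out=np.clip((e1+e2)/2,.115,.15); print("est out",e1,e2)
p=np.array(read_eef_pos()); tip0=.035
manip.move_straight(p+(tip0-.004)*ta,vel=.06)
h=manip.move_straight(p+(tip0+out-.009)*ta,vel=.045,force_limit=12); print(h,np.round(read_wrist_force(),1),read_time())
if not h:
    h=manip.move_straight(p+(tip0+out+.02)*ta,vel=.018,force_limit=6)
e=np.array(read_eef_pos()); print(h,"travel past nominal face",(e-p)@ta-tip0,np.round(read_wrist_force(),1),read_time())
S=eyes.camera("side")[:,:,::-1]; cv2.imwrite("pics/p.png",cv2.resize(S[150:310,150:330],(675,600)))
```

```text
est out 0.13582967034461543 0.13051722980926103
False [-1.2  0.9  0.5] 62.3333
True travel past nominal face 0.12873817582411995 [-1.7  0.   1.7] 62.925
```

View pics/p.png

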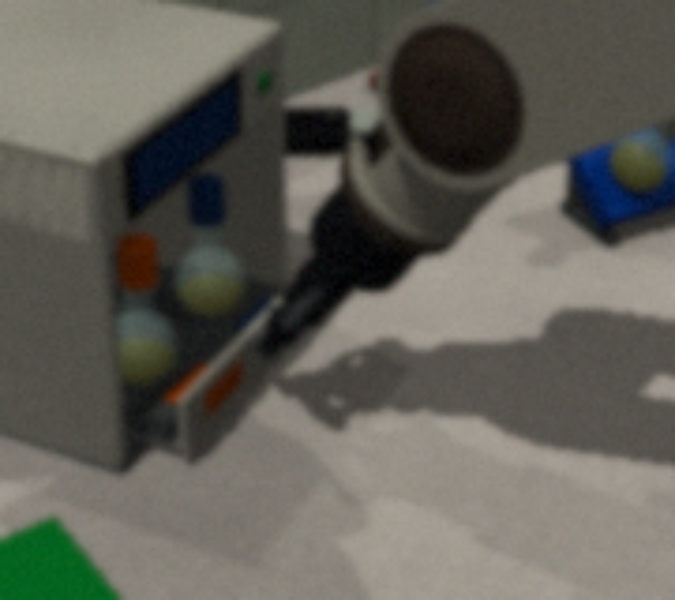

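The tray looks nearly home with both flasks upright (caps at (138,262) and (206,198)). One short firmer push will confirm it's against the stop.

Run:
```python
from g import *
e=np.array(read_eef_pos())
h=manip.move_straight(e+.015*ta,vel=.015,force_limit=12)
e2=np.array(read_eef_pos()); print(h,(e2-e)@ta,np.round(read_wrist_force(),1),read_time())
manip.move_straight(e2-.05*ta,vel=.1); print(read_time())
if h: manip.close_job()
```

```text
True 0.00012549010500435178 [-1.4 -1.3  1.4] 63.2833
63.9333
the job is handed in; nothing more can be done
```

Both flasks stand upright in their own-colour dimples, the tray is fully home against its stop, and the job was handed in at 63.9 s. On the way, moving orange over tipped the blue flask about 20° or more in its dimple, so I put orange back in the rack, set blue upright again and re-placed both.

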